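# Line up the espresso cups on the cup warmer in saucer order

## Robot

A 6-joint arm with a two-finger parallel gripper is mounted at the origin on the work surface. World frame = base frame: x ahead of the robot, y to its left, z up, the work surface at z = 0. Lengths are in m, angles in rad, forces in N, time in s.
With the tool pointing down it reaches from about 0.25 to 0.775 m from the base axis. Payload 4 kg.
Tool frame: the origin (TCP) lies at the centre of the arm's flange, where the gripper is bolted on; the fingertips stand 199 mm ahead of it and the grasp point (between the pads) lies 180 mm ahead of it (robot.tcp_to_tips is the z of the fingertips in the tool frame, in m); z points along the fingers, y is the line along which they close (so a half turn about z gives the same grasp; the last joint's range is limited). The gripper opens to 94 mm and grips with 3 to 60 N. Pads are 16 mm wide; open, the fingers measure 119 mm over their backs; the gripper's body (75 mm by 177 mm) begins 78 mm behind the grasp point.
Start: joints at [-1.289, 0.087, 1.371, -0, 1.684, -0.103], TCP at [0.206, -0.51, 0.405] pointing down, gripper open.
Joint ranges: [-3.1, 3.1], [-0.76, 2.03], [0.27, 2.55], [-1.08, 4.22], [0.17, 2.65], [-2.57, 2.57]. Speed limits (rad/s): [2.79, 2.79, 3.14, 3.14, 3.14, 3.14].

## Interface

Orientations are given as [roll, pitch, yaw] about the fixed x, y, z axes, in that order (R = Rz(yaw) Ry(pitch) Rx(roll)).
In Python, from bench import robot gives the robot as it stands.
- The arm moves only by the tool play_rows, never from a script. Its arguments are lists of equal length, an entry for each row: "translation": the shift along the tool's x, y, z scaled (see below), a list of three; "twist": the turn, a rotation vector about the tool's x, y, z scaled (see below), a list of three; "gripper": the opening, from -1 (shut) to 1 (fully open). A call has 1 to 8 rows; each row shifts and turns the commanded pose from where the row before left it, along the tool's axes as they then stand; what a row does not reach is not made up. The controller multiplies each number of a shift by 0.04 m and each number of a turn by 0.1 rad. A row lasts 1/10 s, in which the tool goes at most 50 mm and 8.59 degrees, less where a joint would pass 70% of its speed; a pose out of reach is approached as far as the arm can. A call with a number of a shift or a turn outside -1 to 1 is refused whole. A call with a gripper value outside its range is refused whole. The fingers move at their own pace and stop on an object; the grip force is fixed at half the most. Time passes only in rows, so rows that do not move let the fingers close. It gives the time, the measured TCP pose, the force, the opening and the grip force at its end, in the units of the state.
- robot.get_obs(): the state, without advancing time (a new reading comes with each control period).
- robot.snapshot(name): name is "scene" or "top" or "wrist"; returns the picture (480x640x3 uint8, red, green, blue); there is no depth.
- robot.camera_model(name): a dict with "camera_matrix" (3x3 intrinsics, pixels), "rvec" (rotation vector, rad) and "tvec" (3), from world to camera coordinates, as OpenCV has them. Camera axes: x right, y down, z forward; pixel columns grow to the right and rows downward; lengths in m; the calibration is good to about 2 mm. A picture is of the moment at which its call begins: read the wrist's pose just before it. camera_model takes no time and is no camera call; for the wrist camera it gives the pose at the moment of the call.
- robot.close_job(): hands the job in; it is judged then, once.
Trained networks look in the newest picture that a camera, given by its name, has taken for a name from the list of things; names that differ only in an ending like _2 or _b are one class to them, and where a whole thing is asked for, a point or a joint stands for the part that bears it (a point fixed in the world has none). Each returns a list of dicts, best first, with "score" (0 to 1); they miss things now and then, are a little off and sometimes report something else, mostly with a low value. They report only what shows in the picture. A call takes as long as a camera call. They do not tell look-alikes from the thing itself.
- robot.recognise(name, camera): "centre" ([x, y, z] in m, in world coordinates, good to about 4 mm: the middle of the surface that is visible of it).
- robot.spot_point(name, camera): "centre" ([x, y, z] in m, in world coordinates, good to about 4 mm: a listed point, or the origin of a listed thing).
The state is a dict: "time": time; "joint_positions": joint angles; "qvel": joint speeds; "joint_torque": joint torques, N m; "tool_pos": TCP position; "ee_rot": TCP orientation; "wrist_force": force on the tool from outside, world axes, zero at the start; "wrist_torque": the same for the moment, N m; "width": finger opening in m; "finger_force": force on a finger pad.
Only numpy, scipy, OpenCV 4.12 (cv2) and the standard library are available. Lean on these libraries where they do the work, as an engineer would, in place of code of your own. Each camera call takes 0.05 s, during which the arm holds its last target. There are 200 camera calls.

## Task

Preheat the cups for the next round: take the four espresso cups off their saucers on the walnut board and stand them upright on the plate of the cup warmer, one in each bay, keeping the left-to-right order in which they stand on the board, so that each drink goes back to its own saucer. Set every cup down without dropping it, leave the four saucers lying where they are, and do not knock or shift the glass carafe.

Things in the scene. Friction and masses are not known exactly. Their poses are not given: they have to be found in the camera images.
- cup_amber: Amber glass espresso cup, no handle, 62 mm tall, open on top; 59 mm across the rim, 57 mm at 22 mm above the foot (nearly straight between), narrowing below that to a 38 mm foot; wall 3.5 mm, about 0.12 kg. Origin: centre of the foot's underside; z up. At the start it stands upright on its saucer, foot 17 mm above the counter.
- saucer_olive: Olive green ceramic saucer, 100 mm across, rim 14 mm high, well 5 mm thick; loose, 0.16 kg. Origin: centre of its underside; z up, y along the row, to the left. The four saucers stand 106 mm apart in a row on the walnut board (110 x 440 x 12 mm, fixed). At the start the amber cup stands centred on it.
- cup_white: White ceramic espresso cup, no handle, 62 mm tall, open on top; 59 mm across the rim, 57 mm at 22 mm above the foot (nearly straight between), narrowing below that to a 38 mm foot; wall 3.5 mm, about 0.12 kg. Origin: centre of the foot's underside; z up. At the start it stands upright on its saucer, foot 17 mm above the counter.
- saucer_charcoal: Charcoal black ceramic saucer, 100 mm across, rim 14 mm high, well 5 mm thick; loose, 0.16 kg. Origin: centre of its underside; z up, y along the row, to the left. The four saucers stand 106 mm apart in a row on the walnut board (110 x 440 x 12 mm, fixed). At the start the white cup stands centred on it.
- cup_blue: Blue ceramic espresso cup, no handle, 62 mm tall, open on top; 59 mm across the rim, 57 mm at 22 mm above the foot (nearly straight between), narrowing below that to a 38 mm foot; wall 3.5 mm, about 0.12 kg. Origin: centre of the foot's underside; z up. At the start it stands upright on its saucer, foot 17 mm above the counter.
- saucer_white: White ceramic saucer, 100 mm across, rim 14 mm high, well 5 mm thick; loose, 0.16 kg. Origin: centre of its underside; z up, y along the row, to the left. The four saucers stand 106 mm apart in a row on the walnut board (110 x 440 x 12 mm, fixed). At the start the blue cup stands centred on it.
- cup_terracotta: Terracotta-red ceramic espresso cup, no handle, 62 mm tall, open on top; 59 mm across the rim, 57 mm at 22 mm above the foot (nearly straight between), narrowing below that to a 38 mm foot; wall 3.5 mm, about 0.12 kg. Origin: centre of the foot's underside; z up. At the start it stands upright on its saucer, foot 17 mm above the counter.
- saucer_grey: Grey ceramic saucer, 100 mm across, rim 14 mm high, well 5 mm thick; loose, 0.16 kg. Origin: centre of its underside; z up, y along the row, to the left. The four saucers stand 106 mm apart in a row on the walnut board (110 x 440 x 12 mm, fixed). At the start the terracotta cup stands centred on it.
- warmer: Cup warmer, fixed: low steel box 124 mm deep (x), 352 mm long (y); dark plate 45 mm above the counter. A wire gallery, its top 15 mm above the plate, makes four bays in a row, 77 x 105 mm inside, empty at the start. Bay centres: y = -123, -41, 41, 123 mm, x = 0. Origin: centre of the underside; z up, x away from the robot, y to its left.
- carafe: Empty clear glass carafe with a brown collar on its neck, 114 mm across the base, 160 mm tall, loose, 0.4 kg; a bystander near the left ends of the rows. Origin: centre of its underside; z up.
Things that resemble listed ones, but are neither listed nor needed, are in the scene too. There is more than one size of the cup_blue; the one meant has the size given above. There is more than one size of the cup_white; the job needs the smaller.

How it is judged:
By the outcome, as a careful person would: the job done as asked, in the order asked, and still so for the second after the job is handed in, with the robot touching nothing.
It also fails if it takes over 90 s, if anything falls off the work surface, if the arm or the gripper's body presses on something with over 40 N, if the wrist force passes 120 N, or if a joint passes its speed limit or range.

## Working session

There is one attempt and no reset: what is moved stays moved. The work goes in short steps, Python scripts to look and compute and a tool call to move; the robot and the scene stay as the last step left them, time stands still between calls to the robot, and variables do not carry over. Pictures are saved under pics/ and viewed, at most 14 in all, crops included, and the job is handed in when it is done.

Besides the shell and the picture viewer there is one more tool, called by a JSON object that holds its "api" and its "payload". play_rows: Moves the arm, as the interface text tells. Its arguments: {"type":"object","properties":{"translation":{"type":"array","items":{"type":"array","items":{"type":"number","minimum":-1,"maximum":1}}},"twist":{"type":"array","items":{"type":"array","items":{"type":"number","minimum":-1,"maximum":1}}},"gripper":{"type":"array","items":{"type":"number"}}},"required":["translation","twist","gripper"]}

```bash
mkdir -p pics
python3 - <<'E'
from bench import robot
import cv2,numpy as np
for c in("scene","top"):
    im=robot.snapshot(c); cv2.imwrite(f"pics/{c}0.png",im[:,:,::-1])
    for n in["cup_amber","cup_white","cup_blue","cup_terracotta","saucer_olive","saucer_charcoal","saucer_white","saucer_grey","warmer","carafe"]:
        print(c,n,[(np.round(d["centre"],3).tolist(),round(d["score"],2)) for d in robot.spot_point(n,c)])
o=robot.get_obs();print(o["time"],o["tool_pos"],o["ee_rot"],o["width"])
E
```

```text
scene cup_amber [([0.463, -0.214, 0.017], 0.74)]
scene cup_white [([0.436, -0.005, 0.014], 0.79), ([0.288, 0.18, -0.001], 0.79), ([0.451, -0.109, 0.021], 0.22)]
scene cup_blue [([0.607, -0.235, 0.002], 0.84), ([0.292, -0.261, 0.001], 0.62), ([0.45, -0.11, 0.022], 0.61)]
scene cup_terracotta [([0.429, 0.102, 0.02], 0.86)]
scene saucer_olive [([0.457, -0.214, 0.014], 0.88)]
scene saucer_charcoal [([0.438, -0.003, 0.011], 0.89), ([0.658, 0.033, 0.005], 0.3)]
scene saucer_white [([0.449, -0.11, 0.012], 0.9)]
scene saucer_grey [([0.427, 0.1, 0.011], 0.93)]
scene warmer [([0.654, 0.036, 0.004], 0.64)]
scene carafe [([0.467, 0.451, -0.005], 0.64), ([0.451, -0.108, 0.023], 0.37), ([0.434, -0.003, 0.016], 0.35)]
top cup_amber [([0.459, -0.214, 0.018], 0.81)]
top cup_white [([0.291, 0.186, -0.003], 0.76), ([0.433, -0.008, 0.016], 0.61), ([0.446, -0.107, 0.014], 0.35)]
top cup_blue [([0.609, -0.239, 0.002], 0.97), ([0.294, -0.254, 0.001], 0.94), ([0.444, -0.113, 0.016], 0.93)]
top cup_terracotta [([0.426, 0.097, 0.022], 0.9)]
top saucer_olive [([0.459, -0.218, 0.008], 0.73)]
top saucer_charcoal [([0.434, -0.006, 0.013], 0.97)]
top saucer_white [([0.443, -0.111, 0.015], 0.8)]
top saucer_grey [([0.426, 0.101, 0.016], 0.64)]
top warmer [([0.653, 0.029, 0.004], 0.69)]
top carafe [([0.468, 0.452, 0.001], 0.9), ([0.428, 0.098, 0.015], 0.16)]
1.1 [ 0.20644135 -0.50977112  0.40470855] [3.14151374e+00 5.14167114e-05 3.84814369e-01] 0.09379089199881814
```

View pics/scene0.png

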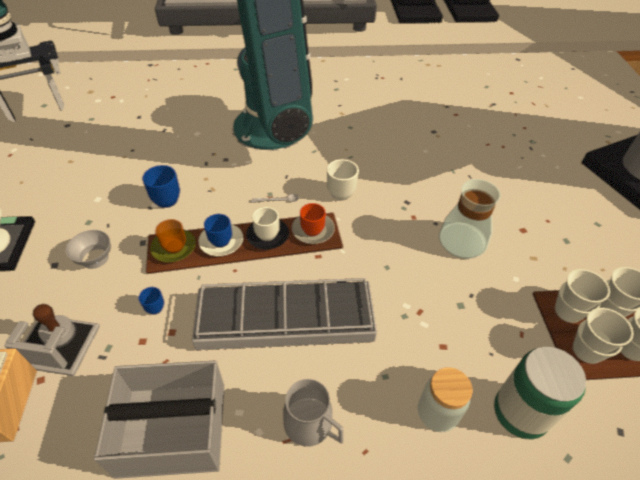

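View pics/top0.png

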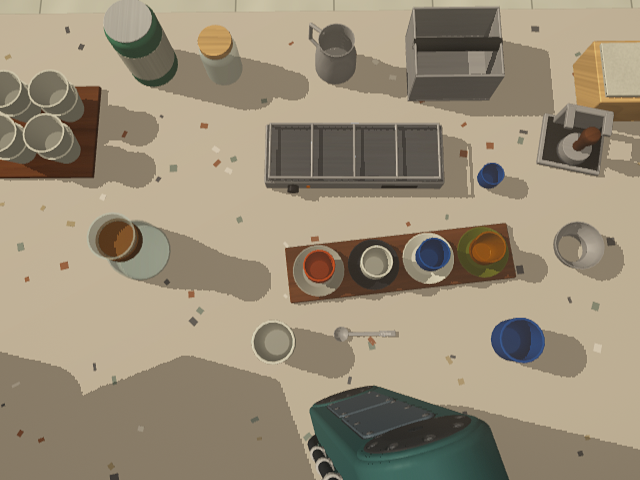

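Candidates:
- Blue cups: (518,340) is large, (490,175) is small, (433,253) is on the board.
- White cups: (273,341) is large, (375,262) is small and on the board. The cups on the far-left tray are a different type.

The ones on the board match the description. Order from the left (+y): terracotta, white, blue, amber.

```bash
cat > h.py <<'E'
from bench import robot
import cv2,numpy as np
def ray(c,uv,z):
    m=robot.camera_model(c);K=np.array(m["camera_matrix"]);R=cv2.Rodrigues(np.array(m["rvec"]))[0];t=np.ravel(m["tvec"])
    C=-R.T@t;d=R.T@np.linalg.inv(K)@np.array([uv[0],uv[1],1.]);return C+d*(z-C[2])/d[2]
def proj(c,P):
    m=robot.camera_model(c);return cv2.projectPoints(np.array(P,float),np.array(m["rvec"]),np.array(m["tvec"]),np.array(m["camera_matrix"]),None)[0][:,0]
E
python3 - <<'E'
from h import *
im=robot.snapshot("top")
# row fit: amber, blue, white, terracotta at i=-1.5..1.5
M={-1.5:[(.463,-.214),(.457,-.214),(.459,-.214),(.459,-.218)],-.5:[(.45,-.11),(.449,-.11),(.444,-.113),(.443,-.111)],.5:[(.436,-.005),(.438,-.003),(.433,-.008),(.434,-.006)],1.5:[(.429,.102),(.427,.1),(.426,.097),(.426,.101)]}
A=np.array([(i,*p) for i,v in M.items() for p in v]);c=A[:,1:].mean(0)
d=(A[:,:1]*(A[:,1:]-c)).sum(0);d/=np.linalg.norm(d)
print(c,d);P=[c+d*.106*i for i in(-1.5,-.5,.5,1.5)];print(np.round(P,4))
for uv in[(266,124),(441,124),(442,185),(266,186)]:print(uv,np.round(ray("top",uv,.06),4))
th=np.linspace(0,2*np.pi,60)
def circ(img,p,z,r,col,cam="top"):
    q=proj(cam,[(p[0]+r*np.cos(a),p[1]+r*np.sin(a),z) for a in th]);cv2.polylines(img,[np.int32(q*4-np.array(OFF)*4)],True,col,1)
OFF=(255,110);g=cv2.resize(im[110:310,255:455+65,::-1],None,fx=3,fy=3,interpolation=cv2.INTER_CUBIC)
s=3
def poly(Q,col):cv2.polylines(g,[np.int32((proj("top",Q)-OFF+.5)*s)],True,col,1)
for p in P:
    poly([(p[0]+.0295*np.cos(a),p[1]+.0295*np.sin(a),.079) for a in th],(0,255,0))
    poly([(p[0]+.05*np.cos(a),p[1]+.05*np.sin(a),.026) for a in th],(255,0,255))
w=np.array([.654,.033])
for z in(.06,):poly([(w[0]+a,w[1]+b,z) for a,b in((-.062,-.176),(-.062,.176),(.062,.176),(.062,-.176))],(0,255,255))
for b in(-.123,-.041,.041,.123):poly([(w[0]+.005*np.cos(a),w[1]+b+.005*np.sin(a),.045) for a in th],(0,255,0))
cv2.imwrite("pics/ov.png",g)
E
```

```text
[ 0.4420625 -0.057875 ] [-0.10297184  0.99468427]
[[ 0.4584 -0.216 ]
 [ 0.4475 -0.1106]
 [ 0.4366 -0.0052]
 [ 0.4257  0.1003]]
(266, 124) [0.7073 0.2041 0.06  ]
(441, 124) [ 0.7044 -0.1373  0.06  ]
(442, 185) [ 0.5805 -0.1333  0.06  ]
(266, 186) [0.5808 0.2021 0.06  ]
```

View pics/ov.png

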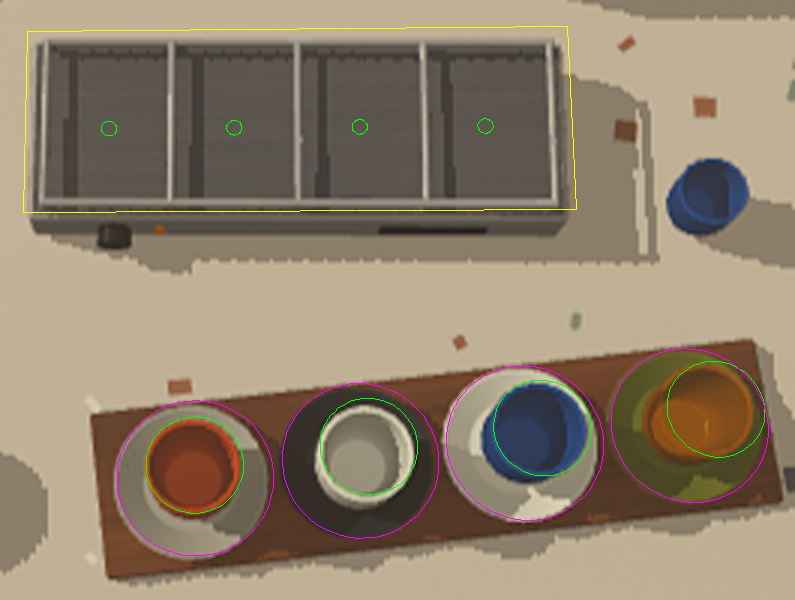

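The overlay shows the saucers and bays matching well: bays at zoom (109|234|360|485,127), with the warmer at about (0.654, 0.033) and yaw about 0. The cup choice is confirmed too. The rims are a few mm off the fit, so I'll refine them with the wrist camera.

{"api": "play_rows", "payload": {"translation": [[0, 0, 0], [0, 0, 0], [0, 0, 0], [0, 0, 0], [0, 0, 0], [0, 0, 0], [0, 0, 0], [0, 0, 0]], "twist": [[0, 0, -1], [0, 0, -1], [0, 0, -1], [0, 0, -1], [0, 0, -1], [0, 0, -1], [0, 0, -1], [0, 0, -1]], "gripper": [1, 1, 1, 1, 1, 1, 1, 1]}}

```text
time: 1.95
tool_pos: [0.2064, -0.5098, 0.4047]
ee_rot: [3.142, 0.0, 1.189]
wrist_force: [-0.9, -1.0, -0.4]
width: 0.0942
finger_force: 0.0
```

{"api": "play_rows", "payload": {"translation": [[0, 0, 0], [0, 0, 0], [0, 0, 0], [0, 0, 0], [0.9, 0.8, 0], [0.9, 0.8, 0], [0.9, 0.8, 0], [0.9, 0.8, 0]], "twist": [[0, 0, -1], [0, 0, -1], [0, 0, -1], [0, 0, -0.86], [0, 0, 0], [0, 0, 0], [0, 0, 0], [0, 0, 0]], "gripper": [1, 1, 1, 1, 1, 1, 1, 1]}}

```text
time: 2.75
tool_pos: [0.3352, -0.3644, 0.4048]
ee_rot: [3.141, 0.0, 1.57]
wrist_force: [0.1, -0.3, 0.5]
width: 0.0941
finger_force: 0.0
```

{"api": "play_rows", "payload": {"translation": [[0.9, 0.8, 0], [0.9, 0.8, 0], [0.9, 0.8, 0], [0.9, 0.7, 0], [0.15, 0, 0], [0, 0, 0]], "twist": [[0, 0, 0], [0, 0, 0], [0, 0, 0], [0, 0, 0], [0, 0, 0], [0, 0, 0]], "gripper": [1, 1, 1, 1, 1, 1]}}

```text
time: 3.35
tool_pos: [0.4588, -0.2147, 0.4047]
ee_rot: [-3.141, 0.0, 1.574]
wrist_force: [-0.3, -0.8, -0.1]
width: 0.094
finger_force: 0.0
```

Run:
```python
from h import *
o=robot.get_obs();print(o["time"],o["tool_pos"],o["ee_rot"],o["joint_positions"])
im=robot.snapshot("wrist");g=im[:,:,::-1].copy()
th=np.linspace(0,2*np.pi,60)
for p in[(.4584,-.216),(.4475,-.1106)]:
    for z,r,c in((.079,.0295,(0,255,0)),(.026,.05,(255,0,255))):
        cv2.polylines(g,[np.int32(proj("wrist",[(p[0]+r*np.cos(a),p[1]+r*np.sin(a),z) for a in th]))],True,c,1)
cv2.imwrite("pics/w1.png",g)
for n in["cup_amber","cup_blue","saucer_olive","saucer_white"]:
    print(n,[(np.round(d["centre"],3).tolist(),round(d["score"],2)) for d in robot.spot_point(n,"wrist")])
```

```text
3.35 [ 0.45881354 -0.21465362  0.40470672] [-3.14118965e+00  4.65390003e-04  1.57377296e+00] [-5.49383117e-01 -9.84101661e-03  1.47105556e+00 -6.11311385e-04
  1.68047697e+00 -5.52426537e-01]
cup_amber [([0.46, -0.212, 0.019], 0.62)]
cup_blue [([0.604, -0.236, -0.006], 0.67), ([0.45, -0.108, 0.017], 0.65), ([0.295, -0.258, -0.001], 0.59)]
saucer_olive []
saucer_white []
```

View pics/w1.png

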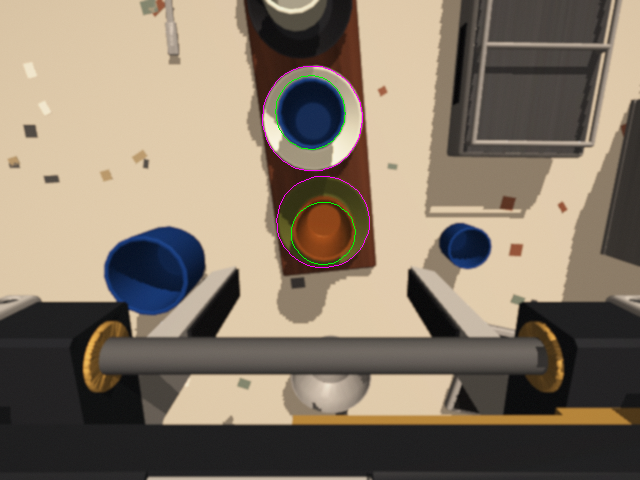

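The wrist view agrees with the fit: the rim circles at (323,233) for amber and (312,113) for blue lie on the cups. Descending to amber.

{"api": "play_rows", "payload": {"translation": [[0, 0, 1], [0, 0, 1], [0, 0, 1], [0, 0, 0.7], [0, 0, 0.45], [0, 0, 0]], "twist": [[0, 0, 0], [0, 0, 0], [0, 0, 0], [0, 0, 0], [0, 0, 0], [0, 0, 0]], "gripper": [1, 1, 1, 1, 1, 1]}}

```text
time: 4.2
tool_pos: [0.4568, -0.2162, 0.2353]
ee_rot: [-3.135, -0.003, 1.569]
wrist_force: [-0.4, 0.5, 0.0]
width: 0.094
finger_force: 0.0
```

{"api": "play_rows", "payload": {"translation": [[0, 0, 0], [0, 0, 0], [0, 0, 0], [0, 0, 0], [0, 0, 0], [0, 0, 0], [0, 0, 0], [0, 0, 0]], "twist": [[0, 0, 0], [0, 0, 0], [0, 0, 0], [0, 0, 0], [0, 0, 0], [0, 0, 0], [0, 0, 0], [0, 0, 0]], "gripper": [0.45, 0.4, 0.35, 0.3, 0, -1, -1, -1]}}

```text
time: 5.0
tool_pos: [0.4588, -0.2159, 0.2396]
ee_rot: [3.14, 0.001, 1.571]
wrist_force: [0.6, 0.2, 5.6]
width: 0.0587
finger_force: 30.0
```

{"api": "play_rows", "payload": {"translation": [[0, 0, -0.2], [0, 0, -0.5], [0, 0, -0.8], [0, 0, -0.9], [0, 0, 0], [0, 0, 0]], "twist": [[0, 0, 0], [0, 0, 0], [0, 0, 0], [0, 0, 0], [0, 0, 0], [0, 0, 0]], "gripper": [-1, -1, -1, -1, -1, -1]}}

```text
time: 5.6
tool_pos: [0.4584, -0.2157, 0.3347]
ee_rot: [3.141, 0.0, 1.571]
wrist_force: [-0.2, -0.4, -1.9]
width: 0.059
finger_force: 30.0
```

{"api": "play_rows", "payload": {"translation": [[0.3, 0.4, 0], [0.5, 0.8, 0], [0.6, 0.9, 0], [0.6, 0.9, 0], [0.5, 0.9, 0], [0.4, 0.6, 0], [0.25, 0.4, 0], [0, 0, 0]], "twist": [[0, 0, 0], [0, 0, 0], [0, 0, 0], [0, 0, 0], [0, 0, 0], [0, 0, 0], [0, 0, 0], [0, 0, 0]], "gripper": [-1, -1, -1, -1, -1, -1, -1, -1]}}

```text
time: 6.4
tool_pos: [0.6554, -0.088, 0.3304]
ee_rot: [-3.136, -0.002, 1.574]
wrist_force: [0.0, 0.2, -1.9]
width: 0.0587
finger_force: 30.0
```

Run:
```python
from h import *
o=robot.get_obs();print(o["time"],o["tool_pos"],o["ee_rot"],o["width"],o["wrist_force"])
im=robot.snapshot("wrist");g=im[:,:,::-1].copy()
w=np.array([.654,.033])
for b in(-.123,-.041,.041,.123):
    cv2.polylines(g,[np.int32(proj("wrist",[(w[0]+x,w[1]+b+y,.06) for x,y in((-.0525,-.0385),(-.0525,.0385),(.0525,.0385),(.0525,-.0385))]))],True,(0,255,0),1)
cv2.imwrite("pics/w2.png",g)
```

```text
6.4 [ 0.65544274 -0.08804863  0.33041908] [-3.13579408e+00 -1.80827435e-03  1.57356433e+00] 0.05868832955425149 [ 0.0281225   0.19248967 -1.91449309]
```

View pics/w2.png

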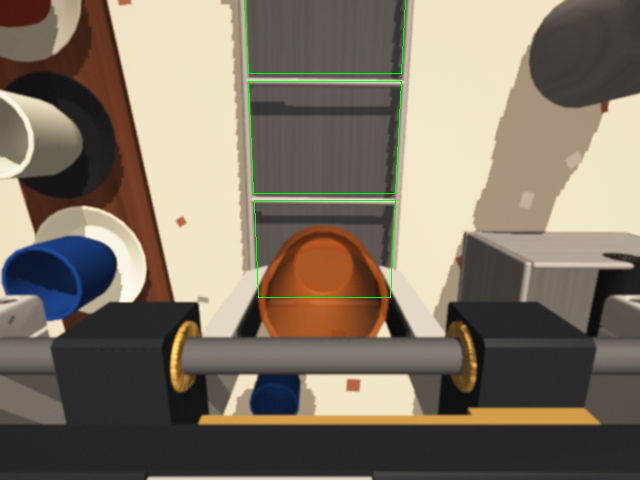

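The bay overlay lines up with the wires to within 2 mm. I'll check clearance to the steel box on the right at (470-640, 235) before going down.

Run:
```python
from h import *
for z in(0,.05,.1,.15):print(z,"top near edge",ray("top",(455,100),z).round(3),ray("top",(455,72),z).round(3),"wrist top corner",ray("wrist",(465,234),z).round(3),ray("wrist",(530,265),z).round(3),"scene",ray("scene",(107,370),z).round(3),ray("scene",(220,366),z).round(3))
```

```text
0 top near edge [ 0.784 -0.183  0.   ] [ 0.848 -0.187  0.   ] wrist top corner [ 0.786 -0.09   0.   ] [ 0.851 -0.12   0.   ] scene [ 0.742 -0.306  0.   ] [ 0.747 -0.094  0.   ]
0.05 top near edge [ 0.759 -0.17   0.05 ] [ 0.82  -0.173  0.05 ] wrist top corner [ 0.765 -0.079  0.05 ] [ 0.819 -0.104  0.05 ] scene [ 0.767 -0.285  0.05 ] [ 0.772 -0.086  0.05 ]
0.1 top near edge [ 0.735 -0.156  0.1  ] [ 0.792 -0.159  0.1  ] wrist top corner [ 0.744 -0.068  0.1  ] [ 0.788 -0.089  0.1  ] scene [ 0.793 -0.264  0.1  ] [ 0.797 -0.078  0.1  ]
0.15 top near edge [ 0.71  -0.143  0.15 ] [ 0.764 -0.146  0.15 ] wrist top corner [ 0.722 -0.057  0.15 ] [ 0.756 -0.073  0.15 ] scene [ 0.818 -0.243  0.15 ] [ 0.822 -0.069  0.15 ]
```

Box is at x≥0.785, so it's clear. Lowering amber.

{"api": "play_rows", "payload": {"translation": [[-0.04, -0.03, 0.5], [0, 0, 0.5], [0, 0, 0.4], [0, 0, 0.1], [0, 0, 0.05], [0, 0, 0], [0, 0, 0]], "twist": [[0, 0, 0], [0, 0, 0], [0, 0, 0], [0, 0, 0], [0, 0, 0], [0, 0, 0], [0, 0, 0]], "gripper": [-1, -1, -1, -1, -1, -1, -1]}}

```text
time: 7.15
tool_pos: [0.6535, -0.0915, 0.2741]
ee_rot: [3.139, 0.001, 1.571]
wrist_force: [0.3, -0.2, -1.8]
width: 0.059
finger_force: 30.0
```

{"api": "play_rows", "payload": {"translation": [[0, 0, 0.04], [0, 0, 0.04], [0, 0, 0.03], [0, 0, 0.03], [0, 0, 0], [0, 0, 0]], "twist": [[0, 0, 0], [0, 0, 0], [0, 0, 0], [0, 0, 0], [0, 0, 0], [0, 0, 0]], "gripper": [-1, -1, -1, -1, -1, -1]}}

```text
time: 7.75
tool_pos: [0.6532, -0.0913, 0.2676]
ee_rot: [3.141, 0.0, 1.571]
wrist_force: [-1.2, 1.0, 2.0]
width: 0.0586
finger_force: 30.0
```

{"api": "play_rows", "payload": {"translation": [[0, 0, 0], [0, 0, 0], [0, 0, 0], [0, 0, 0], [0, 0, -0.4], [0, 0, -0.7], [0, 0, -0.7], [0, 0, 0]], "twist": [[0, 0, 0], [0, 0, 0], [0, 0, 0], [0, 0, 0], [0, 0, 0], [0, 0, 0], [0, 0, 0], [0, 0, 0]], "gripper": [0.4, 0.6, 0.8, 0.9, 0.9, 0.9, 0.9, 1]}}

```text
time: 8.55
tool_pos: [0.6541, -0.0915, 0.3464]
ee_rot: [3.13, 0.003, 1.571]
wrist_force: [-0.2, -0.2, 1.6]
width: 0.0934
finger_force: 0.0
```

{"api": "play_rows", "payload": {"translation": [[0, -0.5, 0], [-0.1, -0.9, 0], [-0.1, -1, 0], [-0.1, -1, 0], [-0.1, -0.9, 0], [-0.08, -0.6, 0], [0, -0.25, 0], [0, 0, 0]], "twist": [[0, 0, 0], [0, 0, 0], [0, 0, 0], [0, 0, 0], [0, 0, 0], [0, 0, 0], [0, 0, 0], [0, 0, 0]], "gripper": [1, 1, 1, 1, 1, 1, 1, 1]}}

```text
time: 9.35
tool_pos: [0.4466, -0.1106, 0.3393]
ee_rot: [3.141, 0.0, 1.57]
wrist_force: [-0.1, -0.5, -0.2]
width: 0.0944
finger_force: 0.0
```

Run:
```python
from h import *
o=robot.get_obs();print(o["time"],o["tool_pos"])
a=robot.snapshot("top");b=robot.snapshot("wrist")
g=np.hstack([cv2.resize(a[100:310,240:520],(460,345)),cv2.resize(b[:,100:520],(302,345))])
cv2.imwrite("pics/c3.png",g[:,:,::-1])
for n,c in(("cup_amber","top"),("saucer_olive","top")):print(n,[(np.round(d["centre"],3).tolist(),round(d["score"],2)) for d in robot.spot_point(n,c)])
```

```text
9.35 [ 0.446575   -0.110554    0.33931439]
cup_amber [([0.651, -0.088, 0.046], 0.94)]
saucer_olive [([0.46, -0.22, 0.012], 0.82)]
```

View pics/c3.png

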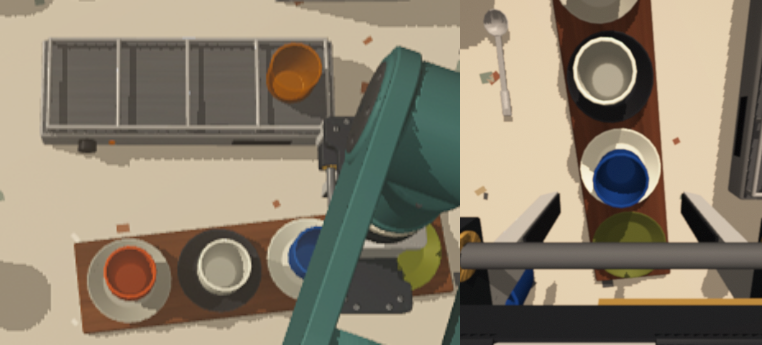

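Amber stands upright in the rightmost bay (296,70), and the blue cup (620,178) is centred between the fingers. Next is blue.

{"api": "play_rows", "payload": {"translation": [[0, 0.02, 0.5], [0, 0, 0.8], [0, 0, 0.7], [0, 0, 0.5], [0, 0, 0], [0, 0, 0]], "twist": [[0, 0, 0], [0, 0, 0], [0, 0, 0], [0, 0, 0], [0, 0, 0], [0, 0, 0]], "gripper": [1, 1, 1, 1, 1, 0.6]}}

```text
time: 10.15
tool_pos: [0.4488, -0.1106, 0.2391]
ee_rot: [-3.141, -0.0, 1.571]
wrist_force: [0.7, -0.6, 0.7]
width: 0.0889
finger_force: 0.0
```

{"api": "play_rows", "payload": {"translation": [[0, 0, 0], [0, 0, 0], [0, 0, 0], [0, 0, 0], [0, 0, 0], [0, 0, 0], [0, 0, 0], [0, 0, 0]], "twist": [[0, 0, 0], [0, 0, 0], [0, 0, 0], [0, 0, 0], [0, 0, 0], [0, 0, 0], [0, 0, 0], [0, 0, 0]], "gripper": [0.45, 0.4, 0.35, 0.3, 0, -1, -1, -1]}}

```text
time: 10.95
tool_pos: [0.4481, -0.1107, 0.2396]
ee_rot: [3.141, 0.0, 1.571]
wrist_force: [-1.6, -0.0, 3.7]
width: 0.0583
finger_force: 30.0
```

{"api": "play_rows", "payload": {"translation": [[0, 0, -0.2], [0, 0, -0.5], [0, 0, -0.8], [0, 0, -0.9], [0, 0, 0], [0, 0, 0]], "twist": [[0, 0, 0], [0, 0, 0], [0, 0, 0], [0, 0, 0], [0, 0, 0], [0, 0, 0]], "gripper": [-1, -1, -1, -1, -1, -1]}}

```text
time: 11.55
tool_pos: [0.4481, -0.1106, 0.3354]
ee_rot: [3.14, 0.001, 1.571]
wrist_force: [-1.4, -0.9, -1.7]
width: 0.0583
finger_force: 30.0
```

{"api": "play_rows", "payload": {"translation": [[0.25, 0.5, 0], [0.4, 0.8, 0], [0.5, 0.9, 0], [0.5, 1, 0], [0.45, 0.9, 0], [0.3, 0.7, 0], [0.14, 0.35, 0], [0, 0, 0]], "twist": [[0, 0, 0], [0, 0, 0], [0, 0, 0], [0, 0, 0], [0, 0, 0], [0, 0, 0], [0, 0, 0], [0, 0, 0]], "gripper": [-1, -1, -1, -1, -1, -1, -1, -1]}}

```text
time: 12.35
tool_pos: [0.655, -0.008, 0.3309]
ee_rot: [-3.136, -0.001, 1.572]
wrist_force: [-0.7, 0.0, -2.3]
width: 0.0586
finger_force: 30.0
```

{"api": "play_rows", "payload": {"translation": [[0, 0, 0.5], [0, 0, 0.5], [0, 0, 0.4], [0, 0, 0.1], [0, 0, 0.05], [0, 0, 0], [0, 0, 0]], "twist": [[0, 0, 0], [0, 0, 0], [0, 0, 0], [0, 0, 0], [0, 0, 0], [0, 0, 0], [0, 0, 0]], "gripper": [-1, -1, -1, -1, -1, -1, -1]}}

```text
time: 13.05
tool_pos: [0.6543, -0.0091, 0.2744]
ee_rot: [3.139, 0.0, 1.571]
wrist_force: [0.5, -0.1, -1.1]
width: 0.0583
finger_force: 30.0
```

{"api": "play_rows", "payload": {"translation": [[0, 0, 0.04], [0, 0, 0.04], [0, 0, 0.03], [0, 0, 0.03], [0, 0, 0.01], [0, 0, 0], [0, 0, 0]], "twist": [[0, 0, 0], [0, 0, 0], [0, 0, 0], [0, 0, 0], [0, 0, 0], [0, 0, 0], [0, 0, 0]], "gripper": [-1, -1, -1, -1, -1, -1, -1]}}

```text
time: 13.75
tool_pos: [0.654, -0.009, 0.2676]
ee_rot: [3.141, 0.0, 1.571]
wrist_force: [-1.5, 0.3, 3.0]
width: 0.0583
finger_force: 30.0
```

{"api": "play_rows", "payload": {"translation": [[0, 0, 0], [0, 0, 0], [0, 0, 0], [0, 0, 0], [0, 0, -0.4], [0, 0, -0.7], [0, 0, -0.7], [0, 0, 0]], "twist": [[0, 0, 0], [0, 0, 0], [0, 0, 0], [0, 0, 0], [0, 0, 0], [0, 0, 0], [0, 0, 0], [0, 0, 0]], "gripper": [0.4, 0.6, 0.8, 0.9, 0.9, 0.9, 0.9, 1]}}

```text
time: 14.55
tool_pos: [0.6549, -0.009, 0.3463]
ee_rot: [3.13, 0.001, 1.571]
wrist_force: [0.9, -0.2, 0.6]
width: 0.0928
finger_force: 0.0
```

{"api": "play_rows", "payload": {"translation": [[0, -0.5, 0], [0, -1, 0], [0, -1, 0], [0.1, -1, 0], [0, -0.9, 0], [0, -0.7, 0], [0, -0.33, 0], [0, 0, 0]], "twist": [[0, 0, 0], [0, 0, 0], [0, 0, 0], [0, 0, 0], [0, 0, 0], [0, 0, 0], [0, 0, 0], [0, 0, 0]], "gripper": [1, 1, 1, 1, 1, 1, 1, 1]}}

```text
time: 15.35
tool_pos: [0.4354, -0.0049, 0.3392]
ee_rot: [3.141, 0.0, 1.571]
wrist_force: [-0.3, -0.2, 0.5]
width: 0.0938
finger_force: 0.0
```

Run:
```python
from h import *
o=robot.get_obs();print(o["time"],o["tool_pos"])
a=robot.snapshot("scene");b=robot.snapshot("wrist");b=b.copy()
th=np.linspace(0,2*np.pi,60)
for p in[(.4366,-.0052),(.4257,.1003)]:
    for z,r,c in((.079,.0295,(0,255,0)),(.026,.05,(255,0,255))):
        cv2.polylines(b,[np.int32(proj("wrist",[(p[0]+r*np.cos(t),p[1]+r*np.sin(t),z) for t in th]))],True,c,1)
g=np.hstack([cv2.resize(a[190:360,130:400],(420,264)),cv2.resize(b[:,100:520],(370,423))[:264]])
cv2.imwrite("pics/c4.png",g[:,:,::-1])
```

```text
15.35 [ 0.43536774 -0.00485063  0.33917274]
```

View pics/c4.png

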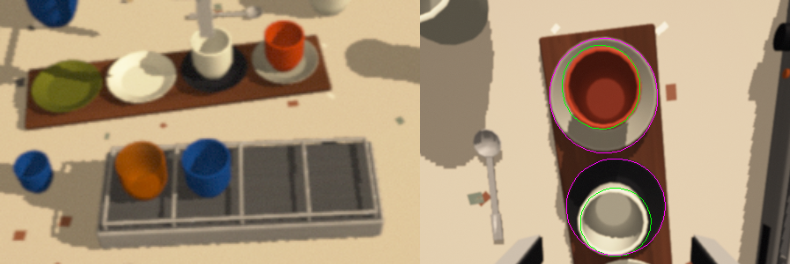

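Amber (140,170) and blue (207,167) stand in their bays with the saucers unmoved. The white rim at (613,219) sits within 2 mm of the model. Grasping white.

{"api": "play_rows", "payload": {"translation": [[0, 0, 0.5], [0, 0, 0.8], [0, 0, 0.7], [0, 0, 0.5], [0, 0, 0], [0, 0, 0]], "twist": [[0, 0, 0], [0, 0, 0], [0, 0, 0], [0, 0, 0], [0, 0, 0], [0, 0, 0]], "gripper": [1, 1, 1, 1, 1, 0.6]}}

```text
time: 16.05
tool_pos: [0.4376, -0.0051, 0.2391]
ee_rot: [-3.141, -0.0, 1.571]
wrist_force: [1.1, 0.1, 0.0]
width: 0.0892
finger_force: 0.0
```

{"api": "play_rows", "payload": {"translation": [[0, 0, 0], [0, 0, 0], [0, 0, 0], [0, 0, 0], [0, 0, 0], [0, 0, 0], [0, 0, 0], [0, 0, 0]], "twist": [[0, 0, 0], [0, 0, 0], [0, 0, 0], [0, 0, 0], [0, 0, 0], [0, 0, 0], [0, 0, 0], [0, 0, 0]], "gripper": [0.45, 0.4, 0.35, 0.3, 0, -1, -1, -1]}}

```text
time: 16.85
tool_pos: [0.4368, -0.005, 0.2395]
ee_rot: [-3.141, 0.0, 1.571]
wrist_force: [-2.4, -0.1, 5.1]
width: 0.0588
finger_force: 30.0
```

{"api": "play_rows", "payload": {"translation": [[0, 0, -0.2], [0, 0, -0.5], [0, 0, -0.8], [0, 0, -0.9], [0, 0, 0], [0, 0, 0]], "twist": [[0, 0, 0], [0, 0, 0], [0, 0, 0], [0, 0, 0], [0, 0, 0], [0, 0, 0]], "gripper": [-1, -1, -1, -1, -1, -1]}}

```text
time: 17.45
tool_pos: [0.4371, -0.005, 0.3354]
ee_rot: [3.139, 0.0, 1.571]
wrist_force: [0.1, -0.5, -2.9]
width: 0.0591
finger_force: 30.0
```

{"api": "play_rows", "payload": {"translation": [[0.2, 0.5, 0], [0.3, 0.9, 0], [0.4, 1, 0], [0.4, 1, 0], [0.35, 0.95, 0], [0.2, 0.7, 0], [0.1, 0.37, 0], [0, 0, 0]], "twist": [[0, 0, 0], [0, 0, 0], [0, 0, 0], [0, 0, 0], [0, 0, 0], [0, 0, 0], [0, 0, 0], [0, 0, 0]], "gripper": [-1, -1, -1, -1, -1, -1, -1, -1]}}

```text
time: 18.25
tool_pos: [0.6548, 0.0735, 0.3307]
ee_rot: [-3.136, 0.0, 1.572]
wrist_force: [-0.6, -0.4, -2.5]
width: 0.0591
finger_force: 30.0
```

{"api": "play_rows", "payload": {"translation": [[0, 0, 0.5], [0, 0, 0.5], [0, 0, 0.4], [0, 0, 0.1], [0, 0, 0.05], [0, 0, 0], [0, 0, 0]], "twist": [[0, 0, 0], [0, 0, 0], [0, 0, 0], [0, 0, 0], [0, 0, 0], [0, 0, 0], [0, 0, 0]], "gripper": [-1, -1, -1, -1, -1, -1, -1]}}

```text
time: 18.95
tool_pos: [0.6539, 0.073, 0.2745]
ee_rot: [3.139, 0.0, 1.571]
wrist_force: [-0.5, 0.4, -1.1]
width: 0.0587
finger_force: 30.0
```

{"api": "play_rows", "payload": {"translation": [[0, 0, 0.04], [0, 0, 0.04], [0, 0, 0.03], [0, 0, 0.03], [0, 0, 0.01], [0, 0, 0], [0, 0, 0]], "twist": [[0, 0, 0], [0, 0, 0], [0, 0, 0], [0, 0, 0], [0, 0, 0], [0, 0, 0], [0, 0, 0]], "gripper": [-1, -1, -1, -1, -1, -1, -1]}}

```text
time: 19.65
tool_pos: [0.6536, 0.073, 0.2676]
ee_rot: [3.141, 0.0, 1.571]
wrist_force: [-2.6, 0.2, 1.9]
width: 0.0592
finger_force: 30.0
```

{"api": "play_rows", "payload": {"translation": [[0, 0, 0], [0, 0, 0], [0, 0, 0], [0, 0, 0], [0, 0, -0.4], [0, 0, -0.7], [0, 0, -0.7], [0, 0, 0]], "twist": [[0, 0, 0], [0, 0, 0], [0, 0, 0], [0, 0, 0], [0, 0, 0], [0, 0, 0], [0, 0, 0], [0, 0, 0]], "gripper": [0.4, 0.6, 0.8, 0.9, 0.9, 0.9, 0.9, 1]}}

```text
time: 20.45
tool_pos: [0.6545, 0.0731, 0.3464]
ee_rot: [3.13, -0.0, 1.571]
wrist_force: [0.3, -0.3, 0.6]
width: 0.0929
finger_force: 0.0
```

{"api": "play_rows", "payload": {"translation": [[0.05, -0.6, 0], [0.1, -1, 0], [0.13, -1, 0], [0.15, -1, 0], [0.1, -1, 0], [0.1, -0.7, 0], [0.05, -0.4, 0], [0, 0, 0]], "twist": [[0, 0, 0], [0, 0, 0], [0, 0, 0], [0, 0, 0], [0, 0, 0], [0, 0, 0], [0, 0, 0], [0, 0, 0]], "gripper": [1, 1, 1, 1, 1, 1, 1, 1]}}

```text
time: 21.25
tool_pos: [0.4239, 0.1005, 0.3392]
ee_rot: [3.141, -0.0, 1.572]
wrist_force: [0.2, -0.1, 0.8]
width: 0.094
finger_force: 0.0
```

{"api": "play_rows", "payload": {"translation": [[0, 0, 0.5], [0, 0, 0.8], [0, 0, 0.7], [0, 0, 0.5], [0, 0, 0], [0, 0, 0]], "twist": [[0, 0, 0], [0, 0, 0], [0, 0, 0], [0, 0, 0], [0, 0, 0], [0, 0, 0]], "gripper": [1, 1, 1, 1, 1, 0.6]}}

```text
time: 21.85
tool_pos: [0.4264, 0.1001, 0.2392]
ee_rot: [-3.141, 0.0, 1.571]
wrist_force: [0.3, 0.0, 0.3]
width: 0.0886
finger_force: 0.0
```

{"api": "play_rows", "payload": {"translation": [[0, 0, 0], [0, 0, 0], [0, 0, 0], [0, 0, 0], [0, 0, 0], [0, 0, 0], [0, 0, 0], [0, 0, 0]], "twist": [[0, 0, 0], [0, 0, 0], [0, 0, 0], [0, 0, 0], [0, 0, 0], [0, 0, 0], [0, 0, 0], [0, 0, 0]], "gripper": [0.45, 0.4, 0.35, 0.3, 0, -1, -1, -1]}}

```text
time: 22.65
tool_pos: [0.4259, 0.1002, 0.2396]
ee_rot: [3.14, -0.0, 1.571]
wrist_force: [1.0, 0.1, 4.3]
width: 0.0585
finger_force: 30.0
```

{"api": "play_rows", "payload": {"translation": [[0, 0, -0.2], [0, 0, -0.5], [0, 0, -0.8], [0, 0, -0.9], [0, 0, 0], [0, 0, 0]], "twist": [[0, 0, 0], [0, 0, 0], [0, 0, 0], [0, 0, 0], [0, 0, 0], [0, 0, 0]], "gripper": [-1, -1, -1, -1, -1, -1]}}

```text
time: 23.25
tool_pos: [0.4256, 0.1002, 0.3352]
ee_rot: [3.141, 0.0, 1.571]
wrist_force: [-0.5, 0.4, -1.4]
width: 0.0588
finger_force: 30.0
```

{"api": "play_rows", "payload": {"translation": [[0.12, 0.6, 0], [0.25, 1, 0], [0.25, 1, 0], [0.25, 1, 0], [0.25, 1, 0], [0.15, 0.7, 0], [0.1, 0.41, 0], [0, 0, 0]], "twist": [[0, 0, 0], [0, 0, 0], [0, 0, 0], [0, 0, 0], [0, 0, 0], [0, 0, 0], [0, 0, 0], [0, 0, 0]], "gripper": [-1, -1, -1, -1, -1, -1, -1, -1]}}

```text
time: 24.05
tool_pos: [0.6552, 0.1552, 0.3304]
ee_rot: [-3.135, 0.001, 1.571]
wrist_force: [0.2, 0.4, -1.0]
width: 0.0586
finger_force: 30.0
```

{"api": "play_rows", "payload": {"translation": [[0, 0, 0.5], [0, 0, 0.5], [0, 0, 0.4], [0, 0, 0.1], [0, 0, 0.05], [0, 0, 0], [0, 0, 0]], "twist": [[0, 0, 0], [0, 0, 0], [0, 0, 0], [0, 0, 0], [0, 0, 0], [0, 0, 0], [0, 0, 0]], "gripper": [-1, -1, -1, -1, -1, -1, -1]}}

```text
time: 24.75
tool_pos: [0.6543, 0.155, 0.2745]
ee_rot: [3.139, -0.0, 1.571]
wrist_force: [-0.1, 0.6, -0.9]
width: 0.059
finger_force: 30.0
```

{"api": "play_rows", "payload": {"translation": [[0, 0, 0.04], [0, 0, 0.04], [0, 0, 0.03], [0, 0, 0.03], [0, 0, 0.01], [0, 0, 0], [0, 0, 0]], "twist": [[0, 0, 0], [0, 0, 0], [0, 0, 0], [0, 0, 0], [0, 0, 0], [0, 0, 0], [0, 0, 0]], "gripper": [-1, -1, -1, -1, -1, -1, -1]}}

```text
time: 25.45
tool_pos: [0.654, 0.155, 0.2677]
ee_rot: [3.141, 0.0, 1.571]
wrist_force: [-1.5, 0.5, 3.3]
width: 0.059
finger_force: 30.0
```

Release, rise and back off toward the robot, staying above everything.

{"api": "play_rows", "payload": {"translation": [[0, 0, 0], [0, 0, 0], [0, 0, 0], [0, 0, 0], [0, 0, -0.4], [0, 0, -0.7], [0, 0, -0.9], [0, 0, -0.6]], "twist": [[0, 0, 0], [0, 0, 0], [0, 0, 0], [0, 0, 0], [0, 0, 0], [0, 0, 0], [0, 0, 0], [0, 0, 0]], "gripper": [0.4, 0.6, 0.8, 0.9, 0.9, 0.9, 0.9, 1]}}

```text
time: 26.25
tool_pos: [0.6541, 0.155, 0.3755]
ee_rot: [3.137, -0.001, 1.571]
wrist_force: [1.1, -0.7, -0.5]
width: 0.093
finger_force: 0.0
```

{"api": "play_rows", "payload": {"translation": [[0, -0.6, 0], [0, -1, 0], [0, -1, 0], [0, -1, 0], [0, -1, 0], [0, -1, 0], [0, -0.5, 0], [0, 0, 0]], "twist": [[0, 0, 0], [0, 0, 0], [0, 0, 0], [0, 0, 0], [0, 0, 0], [0, 0, 0], [0, 0, 0], [0, 0, 0]], "gripper": [1, 1, 1, 1, 1, 1, 1, 1]}}

```text
time: 27.05
tool_pos: [0.408, 0.1551, 0.373]
ee_rot: [3.138, -0.001, 1.572]
wrist_force: [0.5, 0.3, 0.2]
width: 0.0939
finger_force: 0.0
```

Run:
```python
from h import *
a=robot.snapshot("scene");cv2.imwrite("pics/s5.png",a[:,:,::-1])
for n in["cup_amber","cup_white","cup_blue","cup_terracotta","saucer_olive","saucer_charcoal","saucer_white","saucer_grey","carafe"]:
    print(n,[(np.round(d["centre"],3).tolist(),round(d["score"],2)) for d in robot.spot_point(n,"scene")])
```

```text
cup_amber [([0.655, -0.09, 0.046], 0.84)]
cup_white [([0.288, 0.182, 0.002], 0.94), ([0.655, 0.073, 0.042], 0.57)]
cup_blue [([0.653, -0.009, 0.047], 0.84), ([0.297, -0.259, -0.0], 0.78), ([0.609, -0.234, -0.003], 0.65), ([0.44, -0.002, 0.007], 0.45)]
cup_terracotta [([0.654, 0.154, 0.047], 0.57)]
saucer_olive [([0.458, -0.213, 0.014], 0.9), ([0.448, -0.112, 0.014], 0.65)]
saucer_charcoal [([0.439, -0.003, 0.007], 0.72)]
saucer_white [([0.445, -0.109, 0.015], 0.84)]
saucer_grey [([0.426, 0.097, 0.012], 0.62), ([0.449, -0.11, 0.014], 0.46), ([0.654, 0.156, 0.048], 0.44)]
carafe [([0.466, 0.451, -0.0], 0.93)]
```

View pics/s5.png

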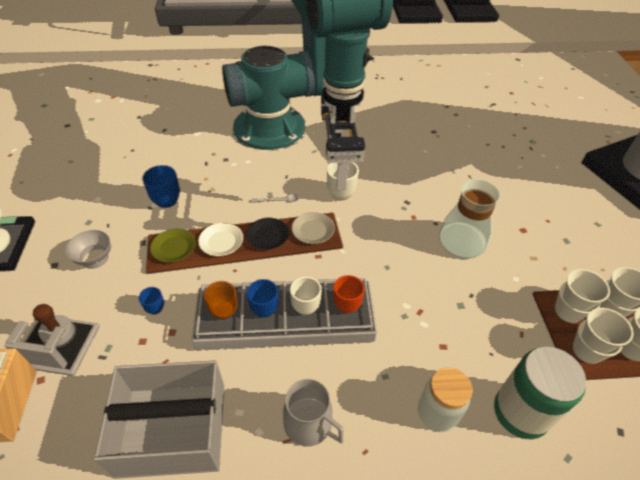

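The four cups stand upright in the bays at (221,300), (263,299), (306,296) and (348,294), in board order. The saucers and carafe haven't moved, and the gripper is clear of everything.

```bash
python3 -c "
from bench import robot
print(robot.close_job())"
```

```text
the job is handed in; nothing more can be done
None
```

The job is handed in: all four cups stand upright on the warmer, one per bay in board order (left to right: terracotta, white, blue, amber), and the last camera check showed the saucers and carafe where they started, after about 27 s on the robot's clock.

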